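# Third hand: hold a drawer front to its box for screwing

### The job

Be my third hand while I refit this kitchen drawer: pick up the taupe drawer front, stand it upright on the two batten ends just ahead of the open drawer box, then slide it back so that its two corner blocks go in between the box sides and its rear face lies flush on both side ends. Keep pressing it there with a steady push of about 10 newtons (a kilogram's weight) and finish while still holding it like that, so that I can drive the screws; do not ram it against the box, and leave the screwdriver, peeler and espresso cup alone.

Things in the scene. Friction and masses are not known exactly. Their poses are not given: they have to be found in the camera images.
- drawer_front: Loose taupe drawer front, 0.25 to 0.45 kg, panel 190 wide (y), 124 high (z), 18 thick, standing upright on the worktop. Origin: middle of the lower edge of its rear face; x points out of the rear face (away from the robot), y to its left, z up; the panel fills x -18..0. When fitted, this frame coincides with that of drawer_box.
- front_top (a point): Middle of the drawer front's top edge (mid-thickness), 124 mm above its lower edge. Here both faces are bare for 65 mm down and 45 mm to each side, so it can be pinched from above across its 18 mm thickness.
- front_handle (a point): Middle of the white bow handle on the front face: a 8 mm bar 100 mm wide, here 50 mm above the lower edge, its outside 34 mm ahead of the face.
- front_blocks (a point): Point on the rear face midway between the two wooden corner blocks, 62 mm above the lower edge. The blocks stand 18 mm out of the rear face, 18 mm wide, 56 mm high (34 to 90 mm above the lower edge), and measure 140 mm over both (each 52 to 70 mm from the middle).
- drawer_box: Pale plywood drawer box, open on top and at the front (robot's side); held fast, rigid. Origin: middle of its open front, level with the lower edges of the sides, 22 mm above the worktop; x points into the box, y to the left, z up. 172 wide, 200 deep, sides 100 high and 12 thick, 148 clear between (4 mm play each side for the blocks). Bottom panel at z 8..14; otherwise empty.
- side_ends (a point): Middle of the box's open front at half height (50 mm above the box origin). The end faces of the two sides, the stops against which the drawer front is pressed, lie in this plane (x = 0 of the box), 74 to 86 mm to the left and right.
- battens: Two parallel smooth (waxed) battens fixed on the worktop under the box, 24 wide, tops 22 mm above the worktop. Origin: on the worktop straight below the drawer box's origin, same axes; batten centres at y = 58 and -58. They stick out 50 mm in front of the box (x -50..0): these ends are the narrow ledges on which the drawer front stands.
- screwdriver: Screwdriver with orange handle, 160 long, lying on the worktop near the front edge; leave alone.
- peeler: Black vegetable peeler, 170 long, lying near the front edge; leave alone.
- espresso_cup: Green espresso cup, 65 wide (94 with handle), 52 high, standing behind the work; leave alone.
- shelf_line (a point): Point on the worktop straight below the front edge of the wall shelf, which runs along y over the back of the worktop: everything farther from the robot than this point has the shelf above it, underside 520 mm above the worktop; keep arm and wrist clear of it.

How it is judged:
On the way:
1. the drawer front stands on the batten ends, upright, still clear of the box sides (z of drawer_front in the frame of drawer_box between -0.003 and 0.003 m and x of drawer_front in the frame of drawer_box between -0.035 and -0.002 m and y of drawer_front in the frame of drawer_box between -0.015 and 0.015 m and contact force between drawer_front and drawer_box below 2 N and angle between drawer_front's own z axis and vertical below 0.12 rad), for 0.1 s.
At the end, for the whole second after the job is handed in: The robot still holds the drawer front on the battens (lower edge within 3 mm of their tops), within 6 mm of the middle of the box, rear face flush on the side ends (2.5 mm, square within 1.5 degrees), at rest, pressed against the box with 5 to 18 N; bystanders moved under 20 mm (contact force between drawer_front and drawer_box between 5 and 18 N and contact force between the fingers and drawer_front above 3 N and x of drawer_front in the frame of drawer_box between -0.0025 and 0.003 m and y of drawer_front in the frame of drawer_box between -0.006 and 0.006 m and z of drawer_front in the frame of drawer_box between -0.003 and 0.003 m and angle between the x axis of drawer_front and the x axis of drawer_box, either way round below 0.026 rad and linear speed of drawer_front below 0.01 m/s); the arm keeps its last pose, push and grip.
It fails at once if the drawer front is rammed against the box (over 45 N) (contact force between drawer_front and drawer_box above 45 N).
It fails at once if the screwdriver, peeler or cup is moved (20 mm) (distance of any of screwdriver, peeler, espresso_cup from where it was at the start of the episode above 0.02 m).
It also fails if it takes over 64 s, if anything falls off the work surface, if the arm or the gripper's body presses on something with over 40 N, if the wrist force passes 120 N, or if a joint passes its speed limit or range.

### The arm

A 7-joint arm with a two-finger parallel gripper is mounted at the origin on a cart in front of the work surface, level with it; the furniture and walls round the work are solid. World frame = base frame: x ahead of the robot, y to its left, z up, the work surface at z = 0. Lengths are in m, angles in rad, forces in N, time in s.
With the tool pointing down it reaches from about 0.425 to 0.875 m from the base axis. Payload 9.9 kg.
Tool frame: the origin (TCP) lies at the very end of the fingers, on their centre line; the grasp point (between the pads) lies 19 mm behind it; y points along the fingers, z is the direction in which the jaws open and shut, and the axes are right-handed (so a half turn about y gives the same grasp; the last joint's range is limited). The gripper opens to 85 mm and grips with 20 to 120 N. Pads are 22 mm wide; open, the fingers measure 114 mm over their backs; the gripper's body (76 mm by 85 mm) begins 54 mm behind the grasp point. The pads swing forward as they close: fully open they stand 13 mm farther back than shut.
Start: joints at [1.264, 0.576, 0.025, 1.437, -0.015, 1.129, -0.057], TCP at [0.149, -0.658, 0.231] pointing down, gripper open.
Joint ranges: [-2.76, 2.76], [-0.34, 2.15], [-1.52, 1.57], [0.19, 2.46], [-1.09, 4.23], [0.17, 1.99], [-2.82, 2.82]. Speed limits (rad/s): [2.22, 2.22, 3.01, 3.01, 3.14, 3.14, 3.14].

### API

Orientations are given as a unit quaternion [x, y, z, w].
In Python, from bench import env, optics, models gives the robot as it stands.
- The arm moves only by the tool servo_tool, never from a script. Its argument "series" is a list that holds one entry, the list of rows, each a list of 7 numbers: the finger opening in m, from 0 to 0.0854, then the shift along the tool's x, y, z in m, then the turn, a rotation vector about the tool's x, y, z in rad. A call has exactly 8 rows; each row shifts and turns the commanded pose from where the row before left it, along the tool's axes as they then stand; what a row does not reach is not made up. A row lasts 1/12 s, in which the tool goes at most 41.7 mm and 7.16 degrees, less where a joint would pass 70% of its speed; a pose out of reach is approached as far as the arm can. A call is refused whole if a number of a shift passes 0.0417 or a number of a turn 0.125, either way. A call with a gripper value outside its range is refused whole. The fingers move at their own pace and stop on an object; the grip force is fixed at half the most. Time passes only in rows, so rows that do not move let the fingers close, or fill a call up. It gives the time, the measured TCP pose, the force and the opening at its end, in the units of the state.
- env.get_state(): the state, without advancing time (a new reading comes with each control period).
- optics.camera(name): name is "side" or "top"; returns the picture (400x640x3 uint8, blue, green, red); there is no depth.
- optics.calibration(name): a dict with "vfov" (degrees; the focal length in pixels is half the picture's height over the tangent of half this angle, whatever the lens; pixels are square), "cx", "cy" (the principal point, pixels), "xyz" and "orientation" of the camera in the world. Camera axes: x right, y up, looking along -z (the intrinsics and any distortion apply to the point x, -y, -z); pixel columns grow to the right and rows downward; lengths in m; the calibration is good to about 2 mm. A picture is of the moment at which its call begins. calibration takes no time and is no camera call.
- env.hand_in(): hands the job in, once; it reports no verdict.
Trained networks look in the newest picture that a camera, given by its name, has taken for a name from the list of things; names that differ only in an ending like _2 or _b are one class to them, and where a whole thing is asked for, a point or a joint stands for the part that bears it (a point fixed in the world has none). Each returns a list of dicts, best first, with "conf" (0 to 1); they miss things now and then, are a little off and sometimes report something else, mostly with a low value. They report only what shows in the picture. A call takes as long as a camera call.
- models.look_for(camera, thing): "rect" ([centre column, centre row, width, height] in pixels, round what is visible of it).
- models.pinpoint(camera, thing): "location" ([column, row] in pixels: a listed point, or the origin of a listed thing).
The state is a dict: "clock": time; "qpos": joint angles; "joint_vel": joint speeds; "tau": joint torques, N m; "tcp_pos": TCP position; "eef_rot": TCP orientation; "ft_force": force on the tool from outside, world axes, zero at the start; "wrist_torque": the same for the moment, N m; "opening": opening from 0.0 (shut) to 1.0 (fully open).
Only numpy, scipy, OpenCV 4.12 (cv2) and the standard library are available. Lean on these libraries where they do the work, as an engineer would, in place of code of your own. Each camera call takes 0.05 s, during which the arm holds its last target. There are 200 camera calls.

## Working session

There is one attempt and no reset: what is moved stays moved. The work goes in short steps, Python scripts to look and compute and a tool call to move; the robot and the scene stay as the last step left them, time stands still between calls to the robot, and variables do not carry over. Pictures are saved under pics/ and viewed, about 8 in all and at most 12, crops included, and the job is handed in when it is done.

Besides the shell and the picture viewer there is one more tool, called in YAML: its name, and indented under it one key for each argument. servo_tool: Moves the arm, as the interface text tells. Its arguments: {"type":"object","properties":{"series":{"type":"array","items":{"type":"array","items":{"type":"array","items":{"type":"number"}}}}},"required":["series"]}

```bash
ls; mkdir -p pics; cat > h.py <<'E'
import numpy as np, cv2
from scipy.spatial.transform import Rotation as R
from bench import env, optics, models
def ray(cam,px):
    c=optics.calibration(cam); f=200/np.tan(np.radians(c['vfov'])/2)
    d=np.array([(px[0]-c['cx'])/f,-(px[1]-c['cy'])/f,-1.])
    return np.array(c['xyz']),R.from_quat(c['orientation']).apply(d)
def onz(cam,px,z):
    o,d=ray(cam,px); return o+d*(z-o[2])/d[2]
def proj(cam,P):
    c=optics.calibration(cam); f=200/np.tan(np.radians(c['vfov'])/2)
    q=R.from_quat(c['orientation']).inv().apply(np.atleast_2d(P)-np.array(c['xyz']))
    return np.c_[c['cx']-f*q[:,0]/q[:,2], c['cy']+f*q[:,1]/q[:,2]]
def tri(pa,pb,ca='top',cb='side'):
    o1,d1=ray(ca,pa);o2,d2=ray(cb,pb)
    A=np.c_[d1,-d2];t=np.linalg.lstsq(A,o2-o1,rcond=None)[0]
    a,b=o1+t[0]*d1,o2+t[1]*d2; return (a+b)/2,np.linalg.norm(a-b)
E
python3 - <<'E'
from h import *
for c in ('top','side'):
    cv2.imwrite(f'pics/{c}0.png',optics.camera(c)); print(c,optics.calibration(c))
    for t in ('drawer_front','front_top','front_handle','front_blocks','drawer_box','side_ends','battens','screwdriver','peeler','espresso_cup','shelf_line'):
        print(t,[(np.round(r['location'],1).tolist(),round(r['conf'],2)) for r in models.pinpoint(c,t)[:2]])
s=env.get_state();print(s)
E
```

```text
pics
top {'vfov': 52.95212925516704, 'cx': 316.3423857601404, 'cy': 198.14771590445022, 'xyz': array([0.40394444, 0.15263065, 0.99443505]), 'orientation': array([-0.04762564,  0.06878209,  0.71180093, -0.697381  ])}
drawer_front [([375.3, 238.3], 0.88)]
front_top [([386.3, 231.7], 0.61)]
front_handle [([381.4, 254.5], 0.89)]
front_blocks [([378.2, 235.3], 0.67)]
drawer_box [([252.0, 226.4], 0.59)]
side_ends [([254.9, 223.4], 0.59)]
battens [([255.1, 230.9], 0.86)]
screwdriver [([373.3, 271.0], 0.95)]
peeler [([246.1, 272.2], 0.58)]
espresso_cup [([311.6, 131.0], 0.77), ([375.2, 274.1], 0.62)]
shelf_line [([312.5, 195.5], 0.96)]
side {'vfov': 56.103312678301236, 'cx': 317.19475965810994, 'cy': 195.72931898626385, 'xyz': array([ 0.35034183, -0.5572136 ,  0.5287865 ]), 'orientation': array([ 0.48998758, -0.07607637, -0.14805247,  0.85568979])}
drawer_front [([286.7, 291.9], 0.95)]
front_top [([277.2, 237.9], 0.94)]
front_handle [([263.6, 277.3], 0.79), ([286.8, 288.2], 0.7)]
front_blocks [([288.1, 263.4], 0.61), ([314.6, 230.9], 0.54)]
drawer_box [([266.4, 200.8], 0.7)]
side_ends [([267
[... 268 characters left out ...]
ck': 1.2, 'qpos': array([ 1.26415957,  0.57572446,  0.02490345,  1.43708033, -0.01502285,
        1.12901084, -0.05647178]), 'joint_vel': array([-7.46413688e-04,  4.60989772e-04, -2.57039654e-04, -1.77543384e-03,
       -5.77046725e-05,  2.30026246e-03,  4.24463668e-04]), 'tau': array([ 2.47202297e-04, -7.65518618e+01,  2.24883534e+00, -2.86296630e+01,
        1.53666234e-02,  2.82556357e-03,  3.74032948e-05]), 'tcp_pos': array([ 0.14918664, -0.65831557,  0.23127941]), 'eef_rot': array([-0.07862104,  0.70273628, -0.70270719,  0.07863235]), 'ft_force': array([-0.99262222, -0.13383814,  0.10226124]), 'wrist_torque': array([ 0.00488483,  0.0179729 , -0.01938218]), 'opening': 1.0047296191382753}
```

```bash
python3 -c "
import cv2,numpy as np;print(1)"
```

```text
1
```

```bash
python3 - <<'E'
from h import *
P={'drawer_front':((375.3,238.3),(286.7,291.9)),'front_top':((386.3,231.7),(277.2,237.9)),'handle':((381.4,254.5),(263.6,277.3)),'blocks':((378.2,235.3),(288.1,263.4)),'box':((252,226.4),(266.4,200.8)),'ends':((254.9,223.4),(267.7,183.1)),'battens':((255.1,230.9),(268.8,208.6)),'screwdr':((373.3,271),(249.5,298.6)),'peeler':((246.1,272.2),(225.3,210.9)),'cup':((311.6,131),(372.3,217.7)),'shelf':((312.5,195.5),(312.1,232.2))}
for k,(a,b) in P.items():
    p,e=tri(a,b);print(k,p.round(4),round(e,4))
a=cv2.imread('pics/top0.png');b=cv2.imread('pics/side0.png')
cv2.imwrite('pics/t1.png',cv2.resize(a[100:320,160:480],None,fx=2.4,fy=2.4,interpolation=cv2.INTER_CUBIC))
cv2.imwrite('pics/s1.png',cv2.resize(b[100:340,150:470],None,fx=2.4,fy=2.4,interpolation=cv2.INTER_CUBIC))
E
```

```text
drawer_front [ 0.4646 -0.0245 -0.0091] 0.0028
front_top [ 0.4626 -0.0244  0.1257] 0.0178
handle [ 0.4228 -0.0276  0.0452] 0.0032
blocks [ 0.4699 -0.0202  0.0581] 0.0023
box [0.4957 0.2791 0.0217] 0.0067
ends [0.4988 0.2647 0.0806] 0.0025
battens [4.928e-01 2.735e-01 1.000e-04] 0.0058
screwdr [ 0.3883 -0.0163 -0.0096] 0.0053
peeler [0.3882 0.2948 0.0046] 0.0041
cup [0.7342 0.1314 0.0079] 0.016
shelf [0.5719 0.1311 0.0029] 0.0072
```

View pics/t1.png

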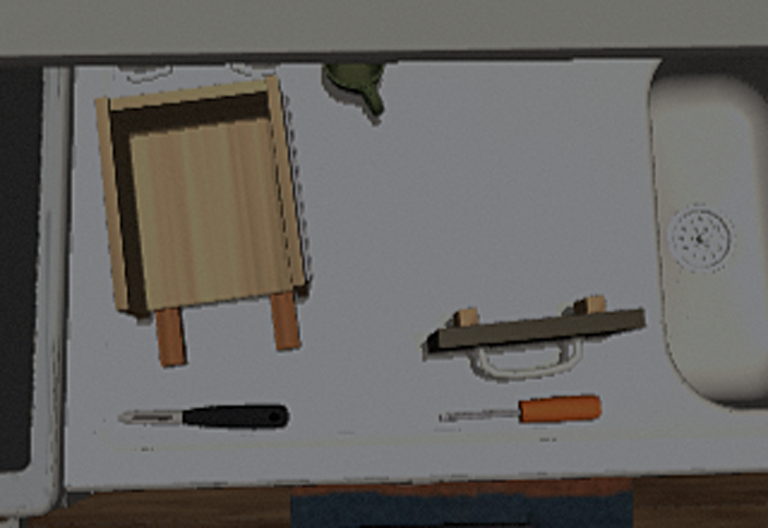

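View pics/s1.png

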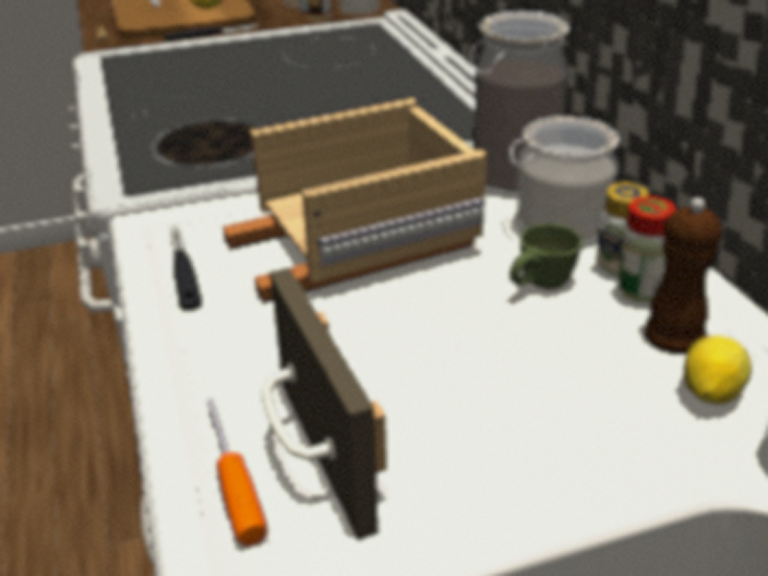

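```bash
cat > fit.py <<'E'
from h import *
from scipy.optimize import minimize
def box(x0,x1,y0,y1,z0,z1,faces):
    c=lambda i,j,k:((x0,x1)[i],(y0,y1)[j],(z0,z1)[k])
    F={'t':[(0,0,1),(1,0,1),(1,1,1),(0,1,1)],'f':[(0,0,0),(0,1,0),(0,1,1),(0,0,1)],'r':[(0,0,0),(1,0,0),(1,0,1),(0,0,1)],'l':[(0,1,0),(1,1,0),(1,1,1),(0,1,1)]}
    return [(c(*F[f][i]),c(*F[f][(i+1)%4])) for f in faces for i in range(4)]
front={'top':box(-.018,0,-.095,.095,0,.124,'tfl'),'side':box(-.018,0,-.095,.095,0,.124,'tfr')}
bx={'top':box(0,.2,.074,.086,0,.1,'t')+box(0,.2,-.086,-.074,0,.1,'t')+box(-.05,0,.046,.07,-.022,0,'t')+box(-.05,0,-.07,-.046,-.022,0,'t'),
 'side':box(0,.2,-.086,-.074,0,.1,'tfr')+box(0,.2,.074,.086,0,.1,'tf')+box(-.05,0,.046,.07,-.022,0,'tf')+box(-.05,0,-.07,-.046,-.022,0,'tfr')}
def pts(E,n=25):
    t=np.linspace(0,1,n)[:,None]
    return np.vstack([np.array(a)*(1-t)+np.array(b)*t for a,b in E])
def world(p,z,Q): return R.from_euler('z',p[2]).apply(Q)+[p[0],p[1],z]
def dts(imgs):
    D={}
    for c,im in imgs.items():
        g=cv2.cvtColor(im,cv2.COLOR_BGR2GRAY); e=cv2.Canny(cv2.createCLAHE(3).apply(g),50,120)
        D[c]=cv2.distanceTransform(255-e,cv2.DIST_L2,5)
    return D
def fit(model,z,p0,imgs,cams=('top','side')):
    D=dts(imgs); Q={c:pts(model[c]) for c in cams}
    def cost(p,T=6):
        s=0
        for c in cams:
            u=proj(c,world(p,z,Q[c])).astype(np.float32)
            d=cv2.remap(D[c],u[:,:1],u[:,1:],cv2.INTER_LINEAR,borderValue=50)
            s+=np.minimum(d,T).mean()
        return s
    best=None
    rng=np.random.default_rng(0)
    for i in range(40):
        q=np.array(p0)+rng.normal(size=3)*[.008,.008,.05]*(i>0)
        r=minimize(cost,q,method='Nelder-Mead',options=dict(initial_simplex=q+np.vstack([np.zeros(3),np.diag([.004,.004,.03])])))
        if best is None or r.fun<best.fun: best=r
    return best.x,best.fun
def draw(im,c,model,z,p,s=1,col=(0,0,255),off=(0,0)):
    for a,b in model[c]:
        u=(proj(c,world(p,z,np.array([a,b])))-off)*s+s/2
        cv2.line(im,*[tuple(int(v) for v in q) for q in u.round()],col,1,cv2.LINE_AA)
E
python3 - <<'E'
from fit import *
I={c:cv2.imread(f'pics/{c}0.png') for c in('top','side')}
out=[]
R0={}
for n,m,z,p0 in(('front',front,0,(.465,-.023,.1)),('box',bx,.022,(.495,.27,.1))):
    for cams in(('top','side'),('top',),('side',)):
        p,f=fit(m,z,p0,I,cams); print(n,cams,p.round(4),round(f,2)); R0.setdefault(n,p)
ims=[]
for c,o in(('top',(175,130)),('side',(215,110))):
    im=cv2.convertScaleAbs(I[c][o[1]:o[1]+145 if c=='top' else 330,o[0]:o[0]+265],alpha=1.6 if c=='top' else 1)
    im=cv2.resize(im,None,fx=3,fy=3,interpolation=cv2.INTER_CUBIC)
    draw(im,c,front,0,R0['front'],3,off=o); draw(im,c,bx,.022,R0['box'],3,(255,0,0),off=o)
    cv2.imwrite(f'pics/o_{c}.png',im[:600])
E
```

```text
Traceback (most recent call last):
  File "fit.py", line 33, in fit
    r=minimize(cost,q,method='Nelder-Mead',options=dict(initial_simplex=q+np.vstack([np.zeros(3),np.diag([.004,.004,.03])])))
  File "fit.py", line 25, in cost
    u=proj(c,world(p,z,Q[c])).astype(np.float32)
      ~~~~^^^^^^^^^^^^^^^^^^^
  File "h.py", line 11, in proj
    c=optics.calibration(cam); f=200/np.tan(np.radians(c['vfov'])/2)
ValueError: time passes only in moves, steps and waits
```

```bash
sed -i "s/^from bench.*/from bench import env, optics, models\nCAL={c:optics.calibration(c) for c in ('top','side')}/; s/c=optics.calibration(cam)/c=CAL[cam]/" h.py
cat > run0.py <<'E'
from fit import *
I={c:cv2.imread(f'pics/{c}0.png') for c in('top','side')}
R0={}
for n,m,z,p0 in(('front',front,0,(.465,-.023,.1)),('box',bx,.022,(.495,.27,.1))):
    for cams in(('top','side'),('top',),('side',)):
        p,f=fit(m,z,p0,I,cams); print(n,cams,p.round(4),round(f,2)); R0.setdefault(n,p)
for c,o in(('top',(175,130)),('side',(215,110))):
    im=cv2.convertScaleAbs(I[c][o[1]:o[1]+145 if c=='top' else 330,o[0]:o[0]+265],alpha=1.6 if c=='top' else 1)
    im=cv2.resize(im,None,fx=3,fy=3,interpolation=cv2.INTER_CUBIC)
    draw(im,c,front,0,R0['front'],3,off=o); draw(im,c,bx,.022,R0['box'],3,(255,0,0),off=o)
    cv2.imwrite(f'pics/o_{c}.png',im[:600])
E
time python3 run0.py
```

```text
front ('top', 'side') [ 0.4703 -0.023   0.0722] 1.86
front ('top',) [ 0.471  -0.023   0.0836] 0.43
front ('side',) [ 0.4701 -0.0235  0.0596] 1.28
box ('top', 'side') [0.4965 0.2756 0.1247] 1.35
box ('top',) [0.4945 0.2753 0.126 ] 0.54
box ('side',) [0.4969 0.2771 0.1185] 0.77
real	0m13.799s
user	0m13.619s
sys	0m0.205s
```

View pics/o_top.png

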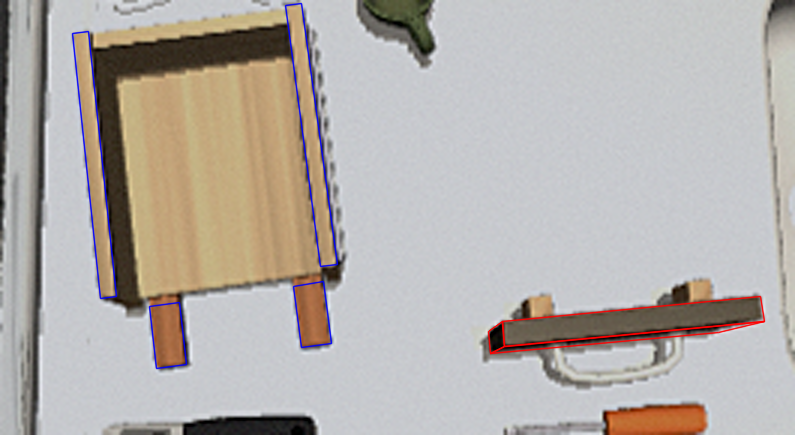

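View pics/o_side.png

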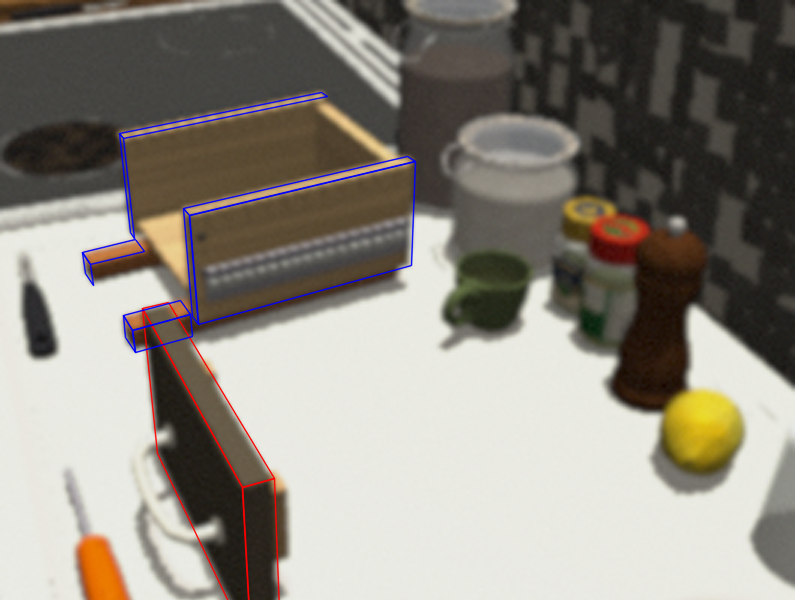

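```bash
cat > plan.py <<'E'
from h import *
def tool(yaw,flip=1):
    # y down, z (jaw axis) along +-panel x at yaw
    z=flip*np.array([np.cos(yaw),np.sin(yaw),0]); y=np.array([0,0,-1.]); x=np.cross(y,z)
    return R.from_matrix(np.c_[x,y,z])
def rows(p,Rt,n,g,start=None,dec=4):
    s=env.get_state()
    cp,cR=(np.array(s['tcp_pos']),R.from_quat(s['eef_rot'])) if start is None else start
    p0,R0=cp.copy(),cR; dr=(R0.inv()*Rt).as_rotvec(); out=[]
    for i in range(1,n+1):
        d=np.round(cR.inv().apply(p0+(np.array(p)-p0)*i/n-cp),dec); t=np.round((cR.inv()*(R0*R.from_rotvec(dr*i/n))).as_rotvec(),3)
        cp=cp+cR.apply(d); cR=cR*R.from_rotvec(t); out.append([g]+d.tolist()+t.tolist())
    for r in out: print(r)
    return cp,cR
def st():
    s=env.get_state();r=R.from_quat(s['eef_rot']).as_matrix()
    print('t',round(s['clock'],2),'tcp',s['tcp_pos'].round(4),'F',s['ft_force'].round(1),'open',round(s['opening'],3),'y',r[:,1].round(3),'z',r[:,2].round(3))
E
python3 - <<'E'
from plan import *
st()
e=None
from itertools import product
S=env.get_state();
for f in(1,-1): print(f,(R.from_quat(S['eef_rot']).inv()*tool(.08,f)).as_rotvec())
f=min((1,-1),key=lambda f:(R.from_quat(S['eef_rot']).inv()*tool(.08,f)).magnitude())
e=rows([.40,-.46,.25],tool(.08-.6,f),12,.085)
print();e=rows([.49,-.19,.25],tool(.08-.25,f),8,.085,e)
print();e=rows([.4615,-.0237,.22],tool(.08,f),8,.085,e)
E
```

```text
t 1.2 tcp [ 0.1492 -0.6583  0.2313] F [-1.  -0.1  0.1] open 1.005 y [ 0.  0. -1.] z [ 0.221 -0.975 -0.   ]
1 [ 1.76042777e-05 -1.42794560e+00 -4.47949798e-05]
-1 [4.65787358e-05 1.71364705e+00 1.83052878e-05]
[0.085, -0.024, -0.0016, -0.0115, 0.0, -0.069, -0.0]
[0.085, -0.0248, -0.0015, -0.0098, 0.0, -0.069, -0.0]
[0.085, -0.0254, -0.0016, -0.0081, 0.0, -0.069, -0.0]
[0.085, -0.0259, -0.0015, -0.0063, 0.0, -0.069, -0.0]
[0.085, -0.0262, -0.0016, -0.0045, 0.0, -0.069, -0.0]
[0.085, -0.0266, -0.0016, -0.0027, 0.0, -0.069, -0.0]
[0.085, -0.0266, -0.0015, -0.0009, 0.0, -0.069, -0.0]
[0.085, -0.0266, -0.0016, 0.001, 0.0, -0.069, -0.0]
[0.085, -0.0265, -0.0015, 0.0028, 0.0, -0.069, -0.0]
[0.085, -0.0262, -0.0016, 0.0047, 0.0, -0.069, -0.0]
[0.085, -0.0259, -0.0016, 0.0064, 0.0, -0.069, -0.0]
[0.085, -0.0254, -0.0015, 0.0082, 0.0, -0.069, -0.0]

[0.085, -0.0349, 0.0, -0.007, 0.0, -0.044, -0.0]
[0.085, -0.0351, 0.0, -0.0055, 0.0, -0.043, -0.0]
[0.085, -0.0354, 0.0, -0.0039, 0.0, -0.044, -0.0]
[0.085, -0.0355, 0.0, -0.0024, 0.0, -0.044, -0.0]
[0.085, -0.0355, 0.0, -0.0008, -0.0, -0.044, -0.0]
[0.085, -0.0356, 0.0, 0.0007, -0.0, -0.043, -0.0]
[0.085, -0.0355, 0.0, 0.0023, -0.0, -0.044, -0.0]
[0.085, -0.0354, 0.0, 0.0038, -0.0, -0.044, -0.0]

[0.085, -0.0199, 0.0038, -0.007, -0.0, -0.031, -0.0]
[0.085, -0.0201, 0.0037, -0.0064, -0.0, -0.031, -0.0]
[0.085, -0.0202, 0.0038, -0.0058, -0.0, -0.032, -0.0]
[0.085, -0.0205, 0.0037, -0.0052, -0.0, -0.031, -0.0]
[0.085, -0.0206, 0.0038, -0.0044, -0.0, -0.031, -0.0]
[0.085, -0.0207, 0.0037, -0.0039, -0.0, -0.031, -0.0]
[0.085, -0.0209, 0.0038, -0.0032, -0.0, -0.032, -0.0]
[0.085, -0.0209, 0.0037, -0.0026, -0.0, -0.031, -0.0]
```

servo_tool:
  series:
    - [[0.085,-0.037,-0.002,-0.016,0,-0.1,0],[0.085,-0.038,-0.002,-0.012,0,-0.1,0],[0.085,-0.039,-0.002,-0.008,0,-0.1,0],[0.085,-0.039,-0.002,-0.004,0,-0.1,0],[0.085,-0.039,-0.002,0,0,-0.1,0],[0.085,-0.039,-0.002,0.004,0,-0.1,0],[0.085,-0.039,-0.002,0.008,0,-0.1,0],[0.085,-0.038,-0.002,0.012,0,-0.1,0]]

```text
clock: 1.87
tcp_pos: [0.4078, -0.4719, 0.2477]
eef_rot: [0.348, -0.616, 0.616, -0.347]
ft_force: [0.6, -0.4, -0.6]
opening: 0.992
```

```bash
python3 - <<'E'
from plan import *
st()
e=rows([.50,-.19,.24],tool(-.2),8,.085,dec=3)
print();e=rows([.4615,-.0237,.18],tool(.08),8,.085,e,dec=3)
E
```

```text
t 1.87 tcp [ 0.4078 -0.4719  0.2477] F [ 0.6 -0.4 -0.6] open 0.992 y [ 0. -0. -1.] z [ 0.856 -0.517  0.   ]
[0.085, -0.036, 0.001, -0.008, -0.0, -0.043, 0.0]
[0.085, -0.037, 0.001, -0.007, -0.0, -0.043, 0.0]
[0.085, -0.036, 0.001, -0.005, -0.0, -0.043, 0.0]
[0.085, -0.037, 0.001, -0.004, -0.0, -0.043, 0.0]
[0.085, -0.037, 0.001, -0.002, -0.0, -0.043, 0.0]
[0.085, -0.037, 0.001, -0.0, -0.0, -0.043, 0.0]
[0.085, -0.037, 0.001, 0.001, -0.0, -0.042, 0.0]
[0.085, -0.037, 0.001, 0.002, -0.0, -0.043, 0.0]

[0.085, -0.019, 0.007, -0.009, -0.0, -0.035, 0.0]
[0.085, -0.02, 0.008, -0.008, -0.0, -0.035, 0.0]
[0.085, -0.02, 0.007, -0.007, -0.0, -0.035, 0.0]
[0.085, -0.021, 0.008, -0.007, -0.0, -0.035, 0.0]
[0.085, -0.02, 0.007, -0.006, -0.0, -0.035, 0.0]
[0.085, -0.021, 0.008, -0.005, -0.0, -0.035, 0.0]
[0.085, -0.021, 0.007, -0.005, -0.0, -0.035, 0.0]
[0.085, -0.021, 0.008, -0.004, -0.0, -0.035, 0.001]
```

servo_tool:
  series:
    - [[0.085,-0.036,0.001,-0.008,0,-0.043,0],[0.085,-0.037,0.001,-0.007,0,-0.043,0],[0.085,-0.036,0.001,-0.005,0,-0.043,0],[0.085,-0.037,0.001,-0.004,0,-0.043,0],[0.085,-0.037,0.001,-0.002,0,-0.043,0],[0.085,-0.037,0.001,0,0,-0.043,0],[0.085,-0.037,0.001,0.001,0,-0.042,0],[0.085,-0.037,0.001,0.002,0,-0.043,0]]

```text
clock: 2.53
tcp_pos: [0.4999, -0.1903, 0.2395]
eef_rot: [0.447, -0.548, 0.548, -0.447]
ft_force: [0.3, -0.1, 0.2]
opening: 0.995
```

servo_tool:
  series:
    - [[0.085,-0.019,0.007,-0.009,0,-0.035,0],[0.085,-0.02,0.008,-0.008,0,-0.035,0],[0.085,-0.02,0.007,-0.007,0,-0.035,0],[0.085,-0.021,0.008,-0.007,0,-0.035,0],[0.085,-0.02,0.007,-0.006,0,-0.035,0],[0.085,-0.021,0.008,-0.005,0,-0.035,0],[0.085,-0.021,0.007,-0.005,0,-0.035,0],[0.085,-0.021,0.008,-0.004,0,-0.035,0]]

```text
clock: 3.2
tcp_pos: [0.4618, -0.0238, 0.1793]
eef_rot: [-0.519, 0.48, -0.481, 0.519]
ft_force: [0.5, 0.1, 0.6]
opening: 0.994
```

```bash
python3 - <<'E'
from plan import *
st(); print(env.get_state()['qpos'].round(3))
e=rows([.4615,-.0237,.068],tool(.08),8,.085,dec=4)
E
```

```text
t 3.2 tcp [ 0.4618 -0.0238  0.1793] F [0.5 0.1 0.6] open 0.994 y [ 0.001 -0.    -1.   ] z [0.997 0.076 0.001]
[ 0.304  0.352 -0.472  2.038  0.221  0.799 -0.221]
[0.085, -0.0, 0.0139, -0.0, -0.0, -0.0, 0.0]
[0.085, -0.0, 0.0139, -0.0001, -0.0, -0.001, 0.0]
[0.085, -0.0001, 0.0139, -0.0, -0.0, -0.0, 0.0]
[0.085, 0.0, 0.0139, -0.0001, -0.0, -0.001, 0.0]
[0.085, -0.0, 0.0139, -0.0, -0.0, -0.0, 0.0]
[0.085, -0.0, 0.014, -0.0001, -0.001, -0.001, 0.0]
[0.085, -0.0001, 0.0139, -0.0, 0.0, -0.0, 0.0]
[0.085, 0.0, 0.0139, -0.0001, 0.0, -0.0, 0.0]
```

servo_tool:
  series:
    - [[0.085,0,0.014,0,0,0,0],[0.085,0,0.014,0,0,0,0],[0.085,0,0.014,0,0,0,0],[0.085,0,0.014,0,0,-0.002,0],[0.085,0,0.014,0,0,-0.002,0],[0.085,0,0.014,0,0,0,0],[0.085,0,0.014,0,0,0,0],[0.085,0,0.013,0,0,0,0]]

```text
clock: 3.87
tcp_pos: [0.4621, -0.0248, 0.0677]
eef_rot: [-0.519, 0.48, -0.48, 0.519]
ft_force: [0.2, -0.0, 1.3]
opening: 0.999
```

servo_tool:
  series:
    - [[0.06,0,0,0,0,0,0],[0.045,0,0,0,0,0,0],[0.035,0,0,0,0,0,0],[0.03,0,0,0,0,0,0],[0.025,0,0,0,0,0,0],[0.022,0,0,0,0,0,0],[0.01,0,0,0,0,0,0],[0,0,0,0,0,0,0]]

```text
clock: 4.53
tcp_pos: [0.4621, -0.0249, 0.0689]
eef_rot: [-0.519, 0.48, -0.48, 0.519]
ft_force: [-2.1, 0.2, 6.6]
opening: 0.203
```

```bash
python3 - <<'E'
from plan import *
st(); cv2.imwrite('pics/s2.png',optics.camera('side')[60:360,120:520])
E
```

```text
t 4.53 tcp [ 0.4621 -0.0249  0.0689] F [-2.1  0.2  6.6] open 0.203 y [ 0.001 -0.    -1.   ] z [0.997 0.079 0.001]
```

View pics/s2.png

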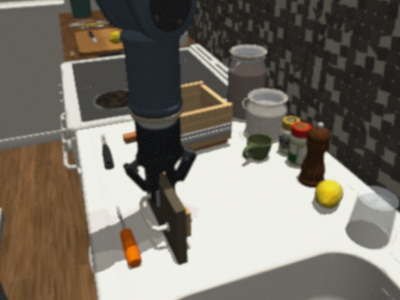

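```bash
python3 - <<'E'
from plan import *
s=env.get_state(); e=rows([.4605,-.0249,.150],tool(.08),8,0,dec=3)
for T,y in(([.455,.04],.09),([.455,.17],.11),([.4605,.2700],.124)):
  print();e=rows(T+[.150 if y<.12 else .125],tool(y),8,0,e,dec=3)
E
```

```text
[0, -0.0, -0.01, -0.0, -0.0, -0.0, 0.0]
[0, -0.0, -0.01, -0.0, -0.0, -0.0, 0.0]
[0, -0.0, -0.01, -0.001, -0.0, -0.001, 0.0]
[0, -0.0, -0.011, 0.0, -0.0, 0.0, 0.0]
[0, -0.0, -0.01, 0.0, -0.0, 0.0, 0.0]
[0, -0.0, -0.01, -0.0, -0.001, -0.0, 0.0]
[0, -0.0, -0.01, -0.0, 0.0, -0.0, 0.0]
[0, -0.0, -0.01, -0.001, 0.0, -0.0, 0.0]

[0, -0.008, -0.0, 0.0, 0.0, -0.001, 0.0]
[0, -0.008, -0.0, 0.0, 0.0, -0.002, 0.0]
[0, -0.008, -0.0, 0.0, 0.0, -0.001, 0.0]
[0, -0.009, -0.0, 0.0, 0.0, -0.001, 0.0]
[0, -0.008, -0.0, 0.0, 0.0, -0.001, 0.0]
[0, -0.008, -0.0, 0.0, 0.0, -0.002, 0.0]
[0, -0.008, -0.0, 0.0, 0.0, -0.001, 0.0]
[0, -0.008, -0.0, 0.0, 0.0, -0.001, 0.0]

[0, -0.016, -0.0, 0.002, 0.0, -0.003, 0.0]
[0, -0.016, -0.0, 0.001, 0.0, -0.002, 0.0]
[0, -0.017, -0.0, 0.002, 0.0, -0.003, 0.0]
[0, -0.016, -0.0, 0.001, 0.0, -0.002, 0.0]
[0, -0.016, -0.0, 0.002, 0.0, -0.003, 0.0]
[0, -0.016, -0.0, 0.002, 0.0, -0.002, 0.0]
[0, -0.016, -0.0, 0.001, 0.0, -0.003, 0.0]
[0, -0.017, -0.0, 0.002, 0.0, -0.002, 0.0]

[0, -0.012, 0.003, 0.002, 0.0, -0.002, 0.0]
[0, -0.013, 0.003, 0.002, 0.0, -0.002, 0.0]
[0, -0.012, 0.003, 0.002, 0.0, -0.001, 0.0]
[0, -0.012, 0.003, 0.002, 0.0, -0.002, 0.0]
[0, -0.012, 0.004, 0.003, 0.0, -0.002, 0.0]
[0, -0.013, 0.003, 0.002, 0.0, -0.002, 0.0]
[0, -0.012, 0.003, 0.002, 0.0, -0.002, 0.0]
[0, -0.012, 0.003, 0.002, 0.0, -0.001, 0.0]
```

servo_tool:
  series:
    - [[0,0,-0.005,0,0,0,0],[0,0,-0.01,0,0,0,0],[0,0,-0.011,-0.001,0,-0.001,0],[0,0,-0.011,0,0,0,0],[0,0,-0.011,0,0,0,0],[0,0,-0.011,0,0,0,0],[0,0,-0.011,0,0,0,0],[0,0,-0.011,-0.001,0,0,0]]

```text
clock: 5.25
tcp_pos: [0.4596, -0.0249, 0.15]
eef_rot: [0.52, -0.48, 0.479, -0.52]
ft_force: [0.1, 0.7, -4.1]
opening: 0.205
```

servo_tool:
  series:
    - [[0,-0.004,0,0,0,-0.001,0],[0,-0.006,0,0,0,-0.002,0],[0,-0.008,0,0,0,-0.001,0],[0,-0.009,0,0,0,-0.001,0],[0,-0.009,0,0,0,-0.001,0],[0,-0.009,0,0,0,-0.002,0],[0,-0.01,0,0,0,-0.001,0],[0,-0.01,0,0,0,-0.001,0]]

```text
clock: 5.92
tcp_pos: [0.4542, 0.0411, 0.1491]
eef_rot: [0.522, -0.477, 0.477, -0.522]
ft_force: [0.3, 0.1, -3.9]
opening: 0.206
```

servo_tool:
  series:
    - [[0,-0.012,0,0.001,0,-0.003,0],[0,-0.014,0,0.001,0,-0.002,0],[0,-0.016,0,0.001,0,-0.003,0],[0,-0.018,0,0.002,0,-0.002,0],[0,-0.018,0,0.002,0,-0.003,0],[0,-0.018,0,0.002,0,-0.002,0],[0,-0.017,0,0.001,0,-0.003,0],[0,-0.016,0,0.002,0,-0.002,0]]

```text
clock: 6.58
tcp_pos: [0.453, 0.1712, 0.1492]
eef_rot: [0.527, -0.472, 0.471, -0.527]
ft_force: [0.6, 0.3, -4.1]
opening: 0.207
```

```bash
python3 - <<'E'
from plan import *
st()
e=rows([.4605,.2700,.125],tool(.124),8,0,dec=4)
E
```

```text
t 6.58 tcp [0.453  0.1712 0.1492] F [ 0.6  0.3 -4.1] open 0.207 y [-0.  0. -1.] z [ 0.994  0.111 -0.   ]
[0, -0.0122, 0.003, 0.0023, 0.0, -0.002, -0.0]
[0, -0.0121, 0.0031, 0.0023, 0.0, -0.001, -0.0]
[0, -0.0122, 0.003, 0.0024, 0.0, -0.002, -0.0]
[0, -0.0121, 0.003, 0.0023, 0.0, -0.001, -0.0]
[0, -0.0122, 0.0031, 0.0024, 0.0, -0.002, -0.0]
[0, -0.0121, 0.003, 0.0024, 0.0, -0.002, -0.0]
[0, -0.0122, 0.003, 0.0024, 0.0, -0.001, -0.0]
[0, -0.0121, 0.003, 0.0024, 0.0, -0.002, -0.0]
```

servo_tool:
  series:
    - [[0,-0.015,0.003,0.002,0,-0.002,0],[0,-0.014,0.003,0.003,0,-0.002,0],[0,-0.014,0.003,0.002,0,-0.002,0],[0,-0.013,0.003,0.003,0,-0.002,0],[0,-0.012,0.003,0.002,0,-0.002,0],[0,-0.012,0.003,0.003,0,-0.002,0],[0,-0.01,0.003,0.002,0,-0.001,0],[0,-0.007,0.003,0.002,0,0,0]]

```text
clock: 7.25
tcp_pos: [0.4611, 0.2696, 0.125]
eef_rot: [-0.53, 0.468, -0.468, 0.53]
ft_force: [0.2, 0.7, -3.7]
opening: 0.202
```

servo_tool:
  series:
    - [[0,0,0,0,0,0,0],[0,0,0,0,0,0,0],[0,0,0,0,0,0,0],[0,0,0,0,0,0,0],[0,0,0,0,0,0,0],[0,0,0,0,0,0,0],[0,0,0,0,0,0,0],[0,0,0,0,0,0,0]]

```text
clock: 7.92
tcp_pos: [0.4613, 0.2678, 0.1254]
eef_rot: [-0.53, 0.468, -0.468, 0.53]
ft_force: [-0.5, -0.3, -3.1]
opening: 0.205
```

```bash
cat > run1.py <<'E'
from plan import *
from fit import *
import sys
def go(tag,dz=.0689):
    st(); s=env.get_state(); tp=s['tcp_pos']; z=R.from_quat(s['eef_rot']).as_matrix()[:,2]; yaw=np.arctan2(z[1],z[0])
    I={c:optics.camera(c) for c in('top','side')}
    for c in I: cv2.imwrite(f'pics/{c}_{tag}.png',I[c])
    p0=np.r_[tp[:2]+R.from_euler('z',yaw).apply([.009,.0012,0])[:2],yaw]; print('kin front',p0.round(4),'tool yaw',yaw.round(4))
    B=np.array([.4957,.2756,.1245]); p=p0
    for cams in(('top',),('side',),('top','side')):
        p,f=fit(front,tp[2]-dz,p0,I,cams); d=R.from_euler('z',-B[2]).apply(np.r_[p[:2]-B[:2],0])
        print(cams,p.round(4),round(f,2),'in box',d[:2].round(4),(p[2]-B[2]).round(4))
    d=R.from_euler('z',-B[2]).apply(np.r_[p0[:2]-B[:2],0]);print('kin in box',d[:2].round(4))
    ims=[]
    for c,o in(('top',(180,130)),('side',(190,90))):
        im=cv2.convertScaleAbs(I[c][o[1]:o[1]+140,o[0]:o[0]+195],alpha=1.6 if c=='top' else 1)
        im=cv2.resize(im,None,fx=2,fy=2,interpolation=cv2.INTER_CUBIC)
        im0=im.copy();draw(im,c,front,tp[2]-dz,p,2,off=o); draw(im,c,bx,.022,B,2,(255,0,0),off=o); ims.append(np.hstack([im,im0]))
    cv2.imwrite(f'pics/o_{tag}.png',np.vstack(ims))
go(sys.argv[1])
E
python3 run1.py a
```

```text
t 7.92 tcp [0.4613 0.2678 0.1254] F [-0.5 -0.3 -3.1] open 0.205 y [ 0.  0. -1.] z [0.992 0.122 0.   ]
kin front [0.4701 0.2701 0.1227] tool yaw 0.1227
('top',) [0.5419 0.4076 1.2546] 1.36 in box [0.0622 0.1252] 1.1301
('side',) [0.4686 0.261  0.284 ] 1.08 in box [-0.0287 -0.0111] 0.1595
('top', 'side') [0.4696 0.309  0.5997] 3.9 in box [-0.0218  0.0364] 0.4752
kin in box [-0.0261 -0.0023]
```

View pics/o_a.png

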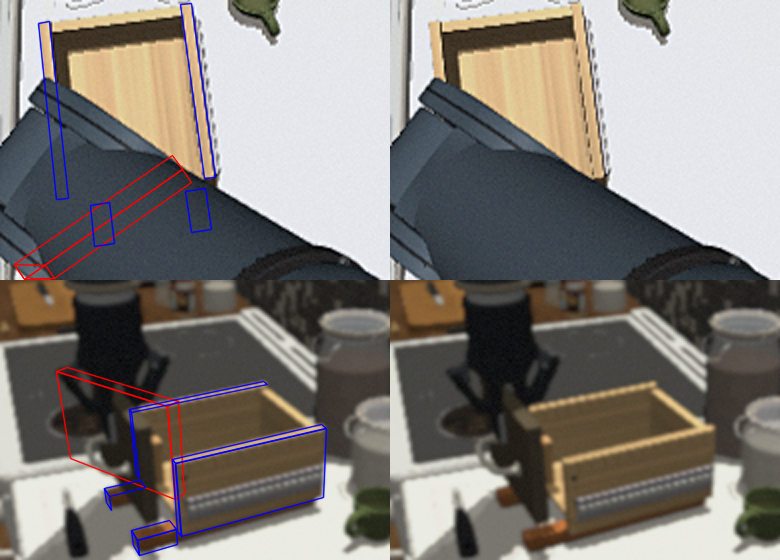

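servo_tool:
  series:
    - [[0,-0.001,0.003,0,0,-0.002,0],[0,-0.001,0.004,0,0,0,0],[0,0,0.005,0,0,0,0],[0,0,0.005,0,0,0,0],[0,0,0.005,0,0,0,0],[0,0,0.004,0,0,0,0],[0,0,0.003,0,0,0,0],[0,0,0.002,0,0,0,0]]

```text
clock: 8.68
tcp_pos: [0.4608, 0.2698, 0.0937]
eef_rot: [0.53, -0.468, 0.468, -0.53]
ft_force: [-0.2, 0.2, -4.6]
opening: 0.203
```

servo_tool:
  series:
    - [[0,0,0.001,0,0,0,0],[0,0,0.001,0,0,0,0],[0,0,0.0005,0,0,0,0],[0,0,0,0,0,0,0],[0,0,0,0,0,0,0],[0,0,0,0,0,0,0],[0,0,0,0,0,0,0],[0,0,0,0,0,0,0]]

```text
clock: 9.35
tcp_pos: [0.461, 0.27, 0.0919]
eef_rot: [-0.53, 0.468, -0.468, 0.53]
ft_force: [-0.2, 0.5, -4.3]
opening: 0.203
```

```bash
cat > run2.py <<'E'
from plan import *
from fit import *
import sys
st(); s=env.get_state(); tp=s['tcp_pos']; z=R.from_quat(s['eef_rot']).as_matrix()[:,2]; yaw=np.arctan2(z[1],z[0])
B=np.array([.4957,.2756,.1245]); I=optics.camera('side'); h=max(tp[2]-.0689,.0215)
p0=np.r_[tp[:2]+R.from_euler('z',yaw).apply([.009,.0012,0])[:2],yaw]
inb=lambda p:(R.from_euler('z',-B[2]).apply(np.r_[p[:2]-B[:2],0])[:2].round(4),(p[2]-B[2]).round(4))
print('h',h.round(4),'kin',inb(p0))
o=(215,100);ims=[]
im=cv2.resize(I[o[1]:o[1]+140,o[0]:o[0]+130],None,fx=3,fy=3,interpolation=cv2.INTER_CUBIC);im0=im.copy()
draw(im,'side',front,h,p0,3,off=o);draw(im,'side',bx,.022,B,3,(255,0,0),off=o)
cv2.imwrite(f'pics/o_{sys.argv[1]}.png',np.hstack([im,im0]))
E
python3 run2.py b
```

```text
t 9.35 tcp [0.461  0.27   0.0919] F [-0.2  0.5 -4.3] open 0.203 y [ 0.  0. -1.] z [0.992 0.125 0.   ]
h 0.023 kin (array([-0.0261, -0.0001]), np.float64(0.0005))
```

View pics/o_b.png

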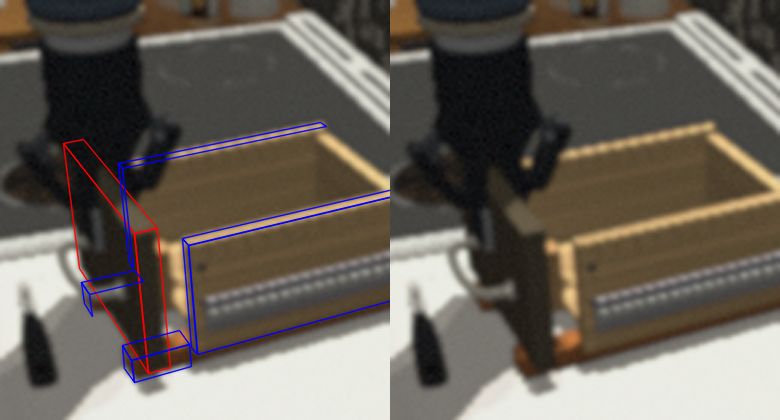

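servo_tool:
  series:
    - [[0,0,0.0004,0,0,0,0],[0,0,0.0004,0,0,0,0],[0,0,0.0003,0,0,0,0],[0,0,0.0003,0,0,0,0],[0,0,0,0,0,0,0],[0,0,0,0,0,0,0],[0,0,0,0,0,0,0],[0,0,0,0,0,0,0]]

```text
clock: 10.07
tcp_pos: [0.461, 0.27, 0.091]
eef_rot: [-0.53, 0.468, -0.468, 0.53]
ft_force: [-1.3, -1.8, 5.9]
opening: 0.207
```

servo_tool:
  series:
    - [[0,0,-0.0003,0,0,0,0],[0,0,0,0.001,0,0,0],[0,0,0,0.0015,0,0,0],[0,0,0,0.0015,0,0,0],[0,0,0,0.0015,0,0,0],[0,0,0,0.0015,0,0,0],[0,0,0,0.0015,0,0,0],[0,0,0,0.0015,0,0,0]]

```text
clock: 10.73
tcp_pos: [0.4708, 0.2716, 0.091]
eef_rot: [-0.53, 0.468, -0.468, 0.53]
ft_force: [-4.2, 0.0, 5.5]
opening: 0.203
```

servo_tool:
  series:
    - [[0,0,0,0.0015,0,0,0],[0,0,0,0.0015,0,0,0],[0,0,0,0.0015,0,0,0],[0,0,0,0.0015,0,0,0],[0,0,0,0.0015,0,0,0],[0,0,0,0.001,0,0,0],[0,0,0,0,0,0,0],[0,0,0,0,0,0,0]]

```text
clock: 11.4
tcp_pos: [0.4795, 0.2727, 0.0909]
eef_rot: [-0.53, 0.468, -0.468, 0.53]
ft_force: [-2.8, -0.7, 4.6]
opening: 0.202
```

```bash
python3 run2.py c
```

```text
t 11.4 tcp [0.4795 0.2727 0.0909] F [-2.8 -0.7  4.6] open 0.202 y [ 0.     0.001 -1.   ] z [0.992 0.125 0.   ]
h 0.022 kin (array([-0.0075,  0.0003]), np.float64(0.0007))
```

View pics/o_c.png

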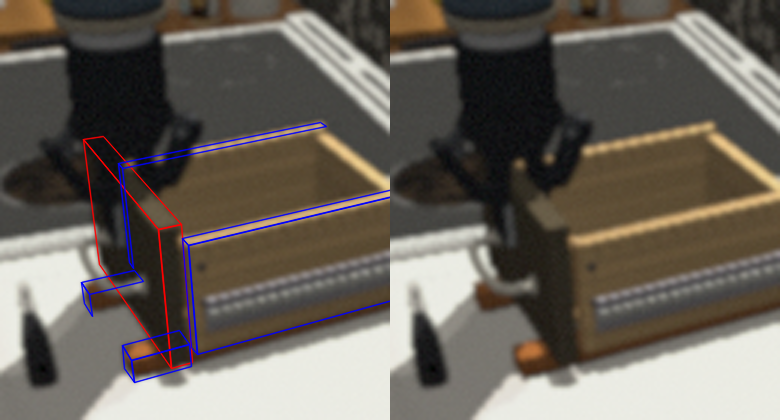

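servo_tool:
  series:
    - [[0,0,0,0.0005,0,0,0],[0,0,0,0.0005,0,0,0],[0,0,0,0.0005,0,0,0],[0,0,0,0.0005,0,0,0],[0,0,0,0.0005,0,0,0],[0,0,0,0.0005,0,0,0],[0,0,0,0.0005,0,0,0],[0,0,0,0.0005,0,0,0]]

```text
clock: 12.12
tcp_pos: [0.4831, 0.2731, 0.091]
eef_rot: [-0.53, 0.468, -0.468, 0.53]
ft_force: [-3.9, -0.0, 7.3]
opening: 0.202
```

servo_tool:
  series:
    - [[0,0,0,0.0003,0,0,0],[0,0,0,0.0003,0,0,0],[0,0,0,0.0002,0,0,0],[0,0,0,0.0002,0,0,0],[0,0,0,0,0,0,0],[0,0,0,0,0,0,0],[0,0,0,0,0,0,0],[0,0,0,0,0,0,0]]

```text
clock: 12.78
tcp_pos: [0.4841, 0.2731, 0.091]
eef_rot: [-0.53, 0.468, -0.468, 0.53]
ft_force: [-4.0, -0.6, 6.7]
opening: 0.206
```

servo_tool:
  series:
    - [[0,0,0,0.0003,0,0,0],[0,0,0,0.0003,0,0,0],[0,0,0,0.0002,0,0,0],[0,0,0,0.0002,0,0,0],[0,0,0,0,0,0,0],[0,0,0,0,0,0,0],[0,0,0,0,0,0,0],[0,0,0,0,0,0,0]]

```text
clock: 13.45
tcp_pos: [0.485, 0.2733, 0.091]
eef_rot: [-0.53, 0.468, -0.468, 0.53]
ft_force: [-3.0, 0.2, 6.7]
opening: 0.202
```

```bash
python3 -c "
from plan import *
st();print(env.get_state()['wrist_torque'])"
```

```text
t 13.45 tcp [0.485  0.2733 0.091 ] F [-3.   0.2  6.7] open 0.202 y [-0.  0. -1.] z [ 0.992  0.125 -0.   ]
[-0.16109866  0.99645127 -0.02019221]
```

servo_tool:
  series:
    - [[0,0,0,0.0002,0,0,0],[0,0,0,0.0002,0,0,0],[0,0,0,0.0002,0,0,0],[0,0,0,0.0002,0,0,0],[0,0,0,0,0,0,0],[0,0,0,0,0,0,0],[0,0,0,0,0,0,0],[0,0,0,0,0,0,0]]

```text
clock: 14.12
tcp_pos: [0.4859, 0.2734, 0.091]
eef_rot: [-0.53, 0.468, -0.468, 0.53]
ft_force: [-3.4, -0.8, 6.1]
opening: 0.203
```

servo_tool:
  series:
    - [[0,0,0,0.0002,0,0,0],[0,0,0,0.0002,0,0,0],[0,0,0,0.0002,0,0,0],[0,0,0,0.0002,0,0,0],[0,0,0,0,0,0,0],[0,0,0,0,0,0,0],[0,0,0,0,0,0,0],[0,0,0,0,0,0,0]]

```text
clock: 14.78
tcp_pos: [0.4866, 0.2735, 0.091]
eef_rot: [-0.53, 0.468, -0.468, 0.53]
ft_force: [-4.5, -0.2, 6.6]
opening: 0.203
```

servo_tool:
  series:
    - [[0,0,0,0.0002,0,0,0],[0,0,0,0.0002,0,0,0],[0,0,0,0.0001,0,0,0],[0,0,0,0,0,0,0],[0,0,0,0,0,0,0],[0,0,0,0,0,0,0],[0,0,0,0,0,0,0],[0,0,0,0,0,0,0]]

```text
clock: 15.45
tcp_pos: [0.4871, 0.2736, 0.091]
eef_rot: [-0.53, 0.468, -0.468, 0.53]
ft_force: [-3.9, -1.1, 7.0]
opening: 0.202
```

servo_tool:
  series:
    - [[0,0,0,0.0002,0,0,0],[0,0,0,0.0002,0,0,0],[0,0,0,0.0001,0,0,0],[0,0,0,0,0,0,0],[0,0,0,0,0,0,0],[0,0,0,0,0,0,0],[0,0,0,0,0,0,0],[0,0,0,0,0,0,0]]

```text
clock: 16.12
tcp_pos: [0.4874, 0.2736, 0.091]
eef_rot: [0.53, -0.468, 0.468, -0.53]
ft_force: [-3.8, -0.3, 7.4]
opening: 0.205
```

servo_tool:
  series:
    - [[0,0,0,0.0002,0,0,0],[0,0,0,0.0002,0,0,0],[0,0,0,0.0001,0,0,0],[0,0,0,0,0,0,0],[0,0,0,0,0,0,0],[0,0,0,0,0,0,0],[0,0,0,0,0,0,0],[0,0,0,0,0,0,0]]

```text
clock: 16.78
tcp_pos: [0.4875, 0.2736, 0.091]
eef_rot: [0.531, -0.468, 0.467, -0.53]
ft_force: [-5.1, 0.5, 8.0]
opening: 0.207
```

servo_tool:
  series:
    - [[0,0,0,0.0002,0,0,0],[0,0,0,0.0002,0,0,0],[0,0,0,0.0001,0,0,0],[0,0,0,0,0,0,0],[0,0,0,0,0,0,0],[0,0,0,0,0,0,0],[0,0,0,0,0,0,0],[0,0,0,0,0,0,0]]

```text
clock: 17.45
tcp_pos: [0.4876, 0.2736, 0.0909]
eef_rot: [0.531, -0.468, 0.467, -0.53]
ft_force: [-6.6, -0.7, 9.8]
opening: 0.202
```

```bash
python3 -c "
from plan import *
st();s=env.get_state();print(s['wrist_torque'],R.from_quat(s['eef_rot']).as_matrix().round(4), np.arctan2(*R.from_quat(s['eef_rot']).as_matrix()[[1,0],2]))"
```

```text
t 17.45 tcp [0.4876 0.2736 0.0909] F [-6.6 -0.7  9.8] open 0.202 y [-0.002 -0.    -1.   ] z [ 0.992  0.125 -0.002]
[-0.20577961  1.64804444 -0.29028639] [[ 1.249e-01 -1.600e-03  9.922e-01]
 [-9.922e-01 -3.000e-04  1.249e-01]
 [ 1.000e-04 -1.000e+00 -1.600e-03]] 0.12520660682388482
```

servo_tool:
  series:
    - [[0,0,-0.0003,0.0002,0,0,0],[0,0,0,0.0002,0,0,0],[0,0,0,0.0002,0,0,0],[0,0,0,0,0,0,0],[0,0,0,0,0,0,0],[0,0,0,0,0,0,0],[0,0,0,0,0,0,0],[0,0,0,0,0,0,0]]

```text
clock: 18.12
tcp_pos: [0.4878, 0.2737, 0.0909]
eef_rot: [0.531, -0.468, 0.467, -0.53]
ft_force: [-8.1, -0.7, 6.7]
opening: 0.203
```

```bash
python3 -c "
from plan import *
st();s=env.get_state();print(s['wrist_torque'], np.arctan2(*R.from_quat(s['eef_rot']).as_matrix()[[1,0],2]))"
```

```text
t 18.12 tcp [0.4878 0.2737 0.0909] F [-8.1 -0.7  6.7] open 0.203 y [-0.003 -0.001 -1.   ] z [ 0.992  0.125 -0.003]
[-0.09114221  1.77494123 -0.43395543] 0.12515096125304936
```

servo_tool:
  series:
    - [[0,0,0,0,0,0.002,0],[0,0,0,0,0,0.002,0],[0,0,0,0.0001,0,0.001,0],[0,0,0,0,0,0,0],[0,0,0,0,0,0,0],[0,0,0,0,0,0,0],[0,0,0,0,0,0,0],[0,0,0,0,0,0,0]]

```text
clock: 18.78
tcp_pos: [0.488, 0.2737, 0.091]
eef_rot: [0.53, -0.469, 0.468, -0.529]
ft_force: [-8.7, -0.4, 7.2]
opening: 0.206
```

```bash
cat > q.py <<'E'
from plan import *
st();s=env.get_state();M=R.from_quat(s['eef_rot']).as_matrix();print(s['wrist_torque'].round(3), 'yaw',np.arctan2(M[1,2],M[0,2]).round(4),'pitch',M[2,2].round(4))
E
python3 q.py
```

```text
t 18.78 tcp [0.488  0.2737 0.091 ] F [-8.7 -0.4  7.2] open 0.206 y [-0.002 -0.001 -1.   ] z [ 0.993  0.12  -0.002]
[-0.086  1.7   -0.173] yaw 0.1205 pitch -0.0024
```

servo_tool:
  series:
    - [[0,0,0,0.0002,0,0.001,0],[0,0,0,0.0002,0,0.001,0],[0,0,0,0.0001,0,0.001,0],[0,0,0,0,0,0,0],[0,0,0,0,0,0,0],[0,0,0,0,0,0,0],[0,0,0,0,0,0,0],[0,0,0,0,0,0,0]]

```text
clock: 19.45
tcp_pos: [0.488, 0.2737, 0.091]
eef_rot: [0.53, -0.47, 0.469, -0.528]
ft_force: [-9.8, -2.1, 9.0]
opening: 0.202
```

```bash
python3 q.py
```

```text
t 19.45 tcp [0.488  0.2737 0.091 ] F [-9.8 -2.1  9. ] open 0.202 y [-0.003 -0.001 -1.   ] z [ 0.993  0.118 -0.003]
[-0.177  1.997  0.021] yaw 0.1182 pitch -0.003
```

servo_tool:
  series:
    - [[0,0,-0.0003,0.0002,0,0,0],[0,0,0,0.0002,0,0,0],[0,0,0,0.0002,0,0,0],[0,0,0,0,0,0,0],[0,0,0,0,0,0,0],[0,0,0,0,0,0,0],[0,0,0,0,0,0,0],[0,0,0,0,0,0,0]]

```text
clock: 20.12
tcp_pos: [0.488, 0.2737, 0.091]
eef_rot: [0.53, -0.47, 0.469, -0.527]
ft_force: [-12.1, -0.4, 7.5]
opening: 0.204
```

```bash
python3 q.py
```

```text
t 20.12 tcp [0.488  0.2737 0.091 ] F [-12.1  -0.4   7.5] open 0.204 y [-0.004 -0.001 -1.   ] z [ 0.993  0.118 -0.004]
[-0.072  2.22  -0.018] yaw 0.1185 pitch -0.0041
```

servo_tool:
  series:
    - [[0,0,-0.0001,0.0002,0,0,0],[0,0,0,0.0001,0,0,0],[0,0,0,0,0,0,0],[0,0,0,0,0,0,0],[0,0,0,0,0,0,0],[0,0,0,0,0,0,0],[0,0,0,0,0,0,0],[0,0,0,0,0,0,0]]

```text
clock: 20.78
tcp_pos: [0.4879, 0.2736, 0.091]
eef_rot: [0.53, -0.47, 0.469, -0.527]
ft_force: [-12.2, -0.8, 6.9]
opening: 0.201
```

servo_tool:
  series:
    - [[0,0,0,0,0,0,0],[0,0,0,0,0,0,0],[0,0,0,0,0,0,0],[0,0,0,0,0,0,0],[0,0,0,0,0,0,0],[0,0,0,0,0,0,0],[0,0,0,0,0,0,0],[0,0,0,0,0,0,0]]

```text
clock: 21.45
tcp_pos: [0.488, 0.2737, 0.091]
eef_rot: [0.53, -0.47, 0.469, -0.527]
ft_force: [-12.8, -0.4, 5.9]
opening: 0.201
```

```bash
python3 q.py; python3 run2.py d
```

```text
t 21.45 tcp [0.488  0.2737 0.091 ] F [-12.8  -0.4   5.9] open 0.201 y [-0.004 -0.001 -1.   ] z [ 0.993  0.118 -0.005]
[-0.067  2.286 -0.006] yaw 0.1185 pitch -0.0046
t 21.45 tcp [0.488  0.2737 0.091 ] F [-12.8  -0.4   5.9] open 0.201 y [-0.004 -0.001 -1.   ] z [ 0.993  0.118 -0.005]
h 0.0221 kin (array([0.0011, 0.0002]), np.float64(-0.006))
```

View pics/o_d.png

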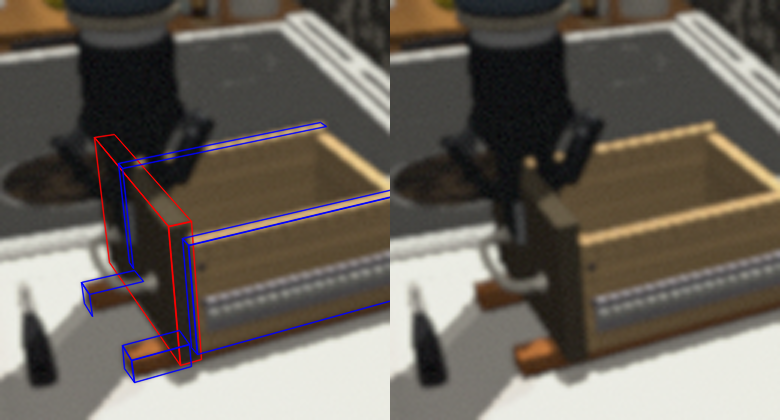

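```bash
python3 -c "
from plan import *
st(); print(env.hand_in())"
```

```text
t 21.5 tcp [0.488  0.2737 0.091 ] F [-12.4   0.1   6.4] open 0.201 y [-0.004 -0.001 -1.   ] z [ 0.993  0.118 -0.005]
the job is handed in; nothing more can be done
None
```

I picked up the drawer front, stood it on the batten ends about 26 mm ahead of the box and slid it back until it met the side ends. I handed the job in at 21.5 s with the arm still holding and pressing it there. No verdict came back.

- **Push:** the wrist reads about 12.5 N toward the box. Sliding friction on the battens took about 3.5 N of that on the way in, so I estimate 9 to 12.5 N on the box. The contact force itself was not measured directly.
- **Flush on both sides:** only the right-hand side end touched at first. I turned the front about 0.4° until the twisting moment at the wrist fell to zero, which shows both ends are sharing the push.
- **Position:** worked out from the gripper pose, the front is within about 1 mm of the middle of the box, and its lower edge is at the batten tops (22.1 mm).
- **Bystanders:** in the last picture the peeler looks untouched. I did not check the screwdriver and cup again at the end, but the arm stayed away from them.

**Where the checks disagreed:**
- The first camera fit put the box about 1 mm nearer than where contact came. It also put the box's angle about 0.3° off the angle at which the push evened out. Both are within the camera calibration error.
- The arm hid the work from the top camera during the fitting. An automatic image fit failed there, so the final checks rest on the side picture, the forces and the gripper pose.

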